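Build up the small sieve stack

ROBOT

A 7-joint arm with a two-finger parallel gripper is mounted at the origin on the work surface; the furniture and walls round the work are solid. World frame = base frame: x ahead of the robot, y to its left, z up, the work surface at z = 0. Lengths are in m, angles in rad, forces in N, time in s.
With the tool pointing down it reaches from about 0.35 to 0.9 m from the base axis. Payload 19.9 kg.
Tool frame: the origin (TCP) lies at the very end of the fingers, on their centre line; the grasp point (between the pads) lies 19 mm behind it (bot.hold_point_z is the distance from the TCP to the grasp point, in m); z points along the fingers, y is the line along which they close (so a half turn about z gives the same grasp; the last joint's range is limited). The gripper opens to 85 mm and grips with 20 to 120 N. Pads are 22 mm wide; open, the fingers measure 114 mm over their backs; the gripper's body (76 mm by 85 mm) begins 54 mm behind the grasp point. The pads swing forward as they close: fully open they stand 13 mm farther back than shut.
Start: joints at [1.218, 0.417, -0.01, 1.614, 0.005, 1.111, -0.053], TCP at [0.192, -0.595, 0.231] pointing down, gripper open.
Joint ranges: [-2.81, 2.81], [-0.39, 2.02], [-1.27, 1.25], [0.06, 2.57], [-1.19, 4.33], [0.19, 2], [-2.82, 2.82]. Speed limits (rad/s): [1.89, 1.89, 2.39, 2.39, 3.01, 3.01, 3.01].

INTERFACE

Orientations are given as a unit quaternion [w, x, y, z].
In Python, from cell import bot gives the robot as it stands. The module is installed in compiled form; this text tells all that it offers.
- The arm moves only by the tool servo_tool, never from a script. Its argument "targets" is a list that holds one entry, the list of rows, each a list of 7 numbers: the turn, a rotation vector about the tool's x, y, z in rad, then the shift along the tool's x, y, z in m, then the finger opening in m, from 0 to 0.0854. A call has 1 to 5 rows; each row shifts and turns the commanded pose from where the row before left it, along the tool's axes as they then stand; what a row does not reach is not made up. A row lasts 1/10 s, in which the tool goes at most 50 mm and 8.59 degrees, less where a joint would pass 70% of its speed; a pose out of reach is approached as far as the arm can. A call with a gripper value outside its range is refused whole. The fingers move at their own pace and stop on an object; the grip force is fixed at half the most. Time passes only in rows, so rows that do not move let the fingers close. It gives the time, the measured TCP pose, the force, the opening and the grip force at its end, in the units of the state.
- bot.get_obs(): the state, without advancing time (a new reading comes with each control period).
- bot.capture(name): name is "scene" or "top"; returns a dict with "frame" (420x560x3 uint8, red, green, blue), "vfov" (degrees; the focal length in pixels is half the picture's height over the tangent of half this angle, whatever the lens; pixels are square), "cx", "cy" (the principal point, pixels), "k1" (the pictures are not rectified: a ray, as slopes to the right and down, at radius r is drawn at 1 + k1 r^2 times it, then the intrinsics apply), "rvec" (rotation vector, rad) and "tvec" (3), from world to camera coordinates, as OpenCV has them. Camera axes: x right, y down, z forward; pixel columns grow to the right and rows downward; lengths in m; the calibration is good to about 2 mm. A picture is of the moment at which its call begins. There is no depth.
- bot.hand_in(): hands the job in; it is judged then, once.
The state is a dict: "time_s": time; "joint_positions": joint angles; "qd": joint speeds; "effort": joint torques, N m; "tool_pos": TCP position; "orientation": TCP orientation; "wrist_force": force on the tool from outside, world axes, zero at the start; "torque": the same for the moment, N m; "finger_gap": finger opening in m; "gripper_force": force on a finger pad.
Only numpy, scipy, OpenCV 4.12 (cv2) and the standard library are available. Lean on these libraries where they do the work, as an engineer would, in place of code of your own. Each camera call takes 0.05 s, during which the arm holds its last target. There are 200 camera calls.

TASK

Build the sieve stack upright on the round shaker base, each part with its skirt fully seated in the one beneath: from the bottom, the receiving pan, then the fine sieve, then the coarse sieve, then the lid on top. Leave the small tissue cassette, the amber bottle and the small vial where they stand.

Things in the scene. Friction and masses are not known exactly. Their poses are not given: they have to be found in the camera images.
- shaker: Shaker base, fixed: flat round grey housing 96 mm across, 24 mm high; on its top an upright aluminium collar, 62 mm outside, 57 mm inside, 14 mm high (rim 38 mm above the worktop), which receives a skirt as a sieve rim does. Origin: centre of the underside, on the collar axis, z up. The seated pan has its underside 30 mm above this origin.
- pan: Receiving pan, round, steel, open on top, solid closed floor (no mesh), 62 mm across, 30 mm high: tapered skirt below, 8 mm high, 42 mm across at its bottom, 51 mm at its top; straight 2.5 mm wall 62 mm across from there up. A part seated on it has its underside 22 mm above that of the pan. Loose, 0.12 kg, upright. Origin: centre of the underside, z up.
- fine_sieve: Fine sieve, round, steel, the low one, close mesh (2 mm spacing), 62 mm across, 32 mm high: tapered skirt below, 8 mm high, 42 mm across at its bottom, 51 mm at its top; straight 2.5 mm wall 62 mm across from there up. A part seated on it has its underside 24 mm above that of this sieve. Loose, 0.12 kg, upright. Origin: centre of the underside, z up.
- coarse_sieve: Coarse sieve, round, steel, the tall one, wide mesh (8 mm spacing), 62 mm across, 44 mm high: tapered skirt below, 8 mm high, 42 mm across at its bottom, 51 mm at its top; straight 2.5 mm wall 62 mm across from there up. A part seated on it has its underside 36 mm above that of this sieve. Loose, 0.12 kg, upright. Origin: centre of the underside, z up.
- lid: Lid: steel disc 62 mm across from 8 to 13 mm above its underside, over a tapered skirt 8 mm high (42 mm across at the bottom, 51 mm at the top); in the middle a black cylindrical knob 22 mm across, from 16 to 40 mm above the underside, to hold it by. Loose, 0.12 kg, upright. Origin: centre of the underside, z up.
- tall_vial: Bystander: small amber vial with a blue cap, 27 mm across, 50 mm high, loose, to be left alone. Origin: centre of the underside.
- block: Bystander: tissue block in a small flat white plastic cassette, 28 x 41 mm, 10 mm high, loose, to be left alone. Origin: centre of the underside.
- amber_bottle: Bystander: amber bottle with a black cap, 52 mm across, 105 mm high, loose, to be left alone. Origin: centre of the underside.
- float_bath: Furniture, fixed, same place always: round black water bath, 300 mm across, 87 mm high; origin: centre of the underside. An obstacle, as are its plug, which juts from the wall at world x 0.49, y 0.33, z 0.15, and a tall cabinet on the right, higher than the arm works: its nearest corner is at world x 0.33, y -0.60, and it reaches from there to more negative y.

How it is judged:
At the end, for the whole second after the job is handed in: Pan on the shaker base's collar, fine sieve on the pan, coarse sieve on the fine sieve, lid on the coarse sieve: each centred on the part beneath within 5 mm, at its seated height within 3 mm, upright within 0.08 rad and at rest; cassette, bottle and vial standing within 30 mm of where they were (horizontal distance between pan and shaker below 0.005 m and z of pan in the frame of shaker between 0.027 and 0.033 m and angle between each of pan, fine_sieve, coarse_sieve, lid's own z axis and vertical below 0.08 rad and linear speed of each of pan, fine_sieve, coarse_sieve, lid below 0.02 m/s and angular speed of each of pan, fine_sieve, coarse_sieve, lid below 0.2 rad/s and horizontal distance between fine_sieve and pan below 0.005 m and z of fine_sieve in the frame of pan between 0.019 and 0.025 m and horizontal distance between coarse_sieve and fine_sieve below 0.005 m and z of coarse_sieve in the frame of fine_sieve between 0.021 and 0.027 m and horizontal distance between lid and coarse_sieve below 0.005 m and z of lid in the frame of coarse_sieve between 0.033 and 0.039 m and not (distance of tall_vial from where it was at the start of the episode above 0.03 m or angle between tall_vial's own z axis and vertical above 0.4 rad) and not (distance of block from where it was at the start of the episode above 0.03 m or angle between block's own z axis and vertical above 0.4 rad) and not (distance of amber_bottle from where it was at the start of the episode above 0.03 m or angle between amber_bottle's own z axis and vertical above 0.4 rad)); the robot touches nothing.
It fails at once if the vial is pushed more than 30 mm or tipped over (distance of tall_vial from where it was at the start of the episode above 0.03 m or angle between tall_vial's own z axis and vertical above 0.4 rad).
It fails at once if the tissue cassette is pushed more than 30 mm or tipped over (distance of block from where it was at the start of the episode above 0.03 m or angle between block's own z axis and vertical above 0.4 rad).
It fails at once if the amber bottle is pushed more than 30 mm or tipped over (distance of amber_bottle from where it was at the start of the episode above 0.03 m or angle between amber_bottle's own z axis and vertical above 0.4 rad).
It also fails if it takes over 96 s, if anything falls off the work surface, if the arm or the gripper's body presses on something with over 40 N, if the wrist force passes 120 N, or if a joint passes its speed limit or range.

## Working session

There is one attempt and no reset: what is moved stays moved. The work goes in short steps, Python scripts to look and compute and a tool call to move; the robot and the scene stay as the last step left them, time stands still between calls to the robot, and variables do not carry over. Pictures are saved under pics/ and viewed, at most 14 in all, crops included, and the job is handed in when it is done.

Besides the shell and the picture viewer there is one more tool, called after ">>>" in YAML: its name, and indented under it one key for each argument. servo_tool: Moves the arm, as the interface text tells. Its arguments: {"type":"object","properties":{"targets":{"type":"array","items":{"type":"array","items":{"type":"array","items":{"type":"number"}}}}},"required":["targets"]}

```bash
mkdir -p pics; python3 - <<'E'
from cell import bot
import cv2,json
o=bot.get_obs();print({k:o[k] for k in('time_s','tool_pos','orientation','finger_gap')},bot.hold_point_z)
for n in('scene','top'):
    c=bot.capture(n);cv2.imwrite(f'pics/{n}0.png',c['frame'][:,:,::-1]);print(n,{k:v for k,v in c.items() if k!='frame'})
E
```

```text
{'time_s': 0.0, 'tool_pos': array([ 0.19162791, -0.59453022,  0.23065946]), 'orientation': array([-6.02674569e-04,  9.87870379e-01,  1.55279532e-01, -1.36988232e-04]), 'finger_gap': 0.08484155686462973} 0.0187
scene {'vfov': 52.7027351600278, 'cx': 282.89561489103164, 'cy': 205.818959904134, 'k1': -0.13357441224388894, 'rvec': array([ 1.98555227, -0.58178627,  0.37186769]), 'tvec': array([-0.37639807,  0.18660942,  0.55754568])}
top {'vfov': 48.28036646951243, 'cx': 273.87091375374774, 'cy': 214.83729184622433, 'k1': -0.12242059665257814, 'rvec': array([ 2.19304326, -2.175345  ,  0.09998798]), 'tvec': array([0.05823551, 0.49256691, 0.92128334])}
```

View pics/scene0.png

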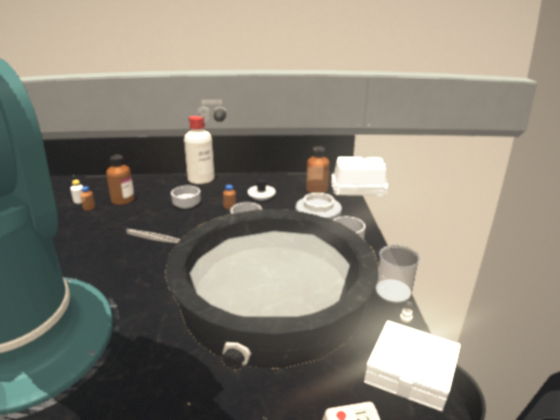

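View pics/top0.png

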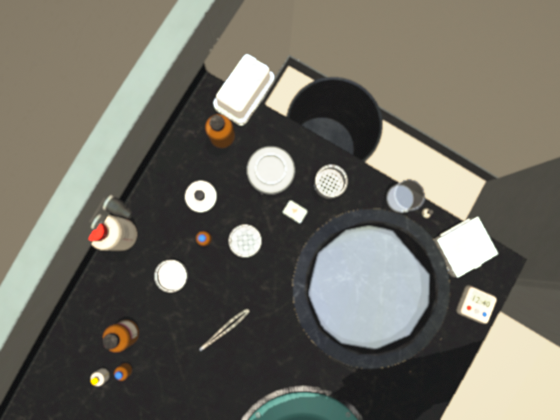

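```bash
cat > h.py <<'E'
import numpy as np, cv2
from cell import bot
class Cam:
    def __init__(s,n):
        c=bot.capture(n); s.img=c['frame'][:,:,::-1].copy(); f=210/np.tan(np.radians(c['vfov']/2))
        s.K=np.array([[f,0,c['cx']],[0,f,c['cy']],[0,0,1]]); s.d=np.array([c['k1'],0,0,0,0.]); s.r=c['rvec']; s.t=c['tvec']
        s.R=cv2.Rodrigues(s.r)[0]; s.C=-s.R.T@s.t
    def ray(s,uv):
        p=cv2.undistortPoints(np.array(uv,float).reshape(-1,1,2),s.K,s.d).reshape(-1,2)
        return np.c_[p,np.ones(len(p))]@s.R
    def at(s,uv,z):
        d=s.ray(uv); return s.C+d*((z-s.C[2])/d[:,2])[:,None]
    def px(s,P): return cv2.projectPoints(np.array(P,float).reshape(-1,3),s.r,s.t,s.K,s.d)[0].reshape(-1,2)
def circ(x,y,z,r,n=72):
    a=np.linspace(0,2*np.pi,n,endpoint=False); return np.c_[x+r*np.cos(a),y+r*np.sin(a),0*a+z]
E
python3 - <<'E'
from h import *
t=Cam('top');s=Cam('scene');print(t.C,s.C)
for n,uv,z in(('shaker',(271,170),.038),('s331',(331,181),.035),('s244',(244,240),.035),('pan',(171,276),.03),('lid',(200,196),.04),('vial',(203,239),.05),('block',(295,211),.01),('bottle',(220,127),.105),('vialB',(121,373),.05),('bottleB',(113,341),.105)):
    P=t.at([uv],z)[0];print(n,P.round(3),s.px(P).round(0)[0])
a=cv2.resize(t.img[110:300,140:360],None,fx=3,fy=3,interpolation=2);b=cv2.resize(s.img[140:260,150:410],None,fx=3,fy=3,interpolation=2)
cv2.imwrite('pics/t1.png',a);cv2.imwrite('pics/s1.png',b)
E
```

```text
[0.41510291 0.07099416 0.95782353] [ 0.08686728 -0.54549159  0.42690605]
shaker [0.58  0.069 0.038] [318. 199.]
s331 [ 0.56  -0.051  0.035] [348. 228.]
s244 [0.441 0.121 0.035] [246. 207.]
pan [0.368 0.265 0.03 ] [186. 191.]
lid [0.527 0.209 0.04 ] [261. 180.]
vial [0.441 0.2   0.05 ] [229. 186.]
block [0.501 0.019 0.01 ] [300. 231.]
bottle [0.649 0.165 0.105] [318. 149.]
vialB [0.179 0.357 0.05 ] [ 88. 187.]
bottleB [0.252 0.355 0.105] [117. 157.]
```

View pics/t1.png

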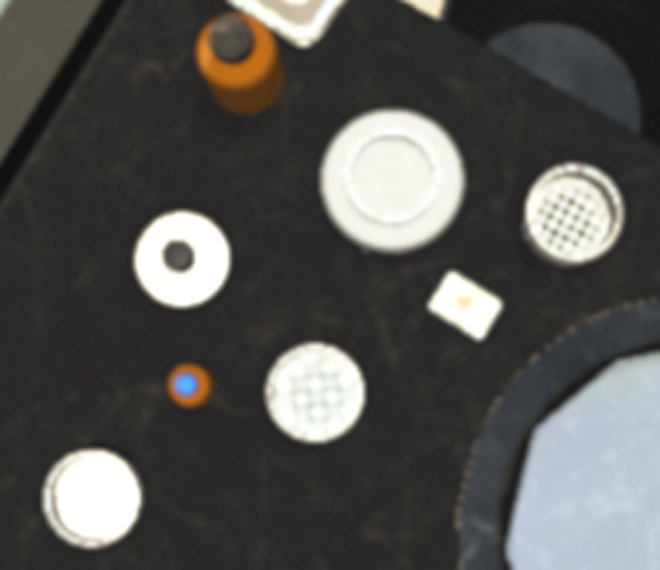

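View pics/s1.png

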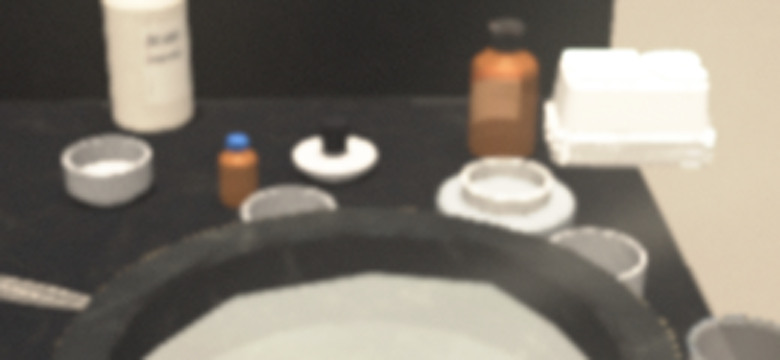

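```bash
cat >> h.py <<'E'
from scipy.optimize import differential_evolution
from scipy.ndimage import map_coordinates
def score(cam,g,rings,n=90):
    P=cam.px(np.vstack([circ(*r) for r in rings])).astype(np.float32)
    h=cv2.convexHull(P).reshape(-1,2); h=np.vstack([h,h[:1]])
    L=np.r_[0,np.cumsum(np.linalg.norm(np.diff(h,axis=0),axis=1))]; q=np.linspace(0,L[-1],n,endpoint=False)
    p=np.c_[np.interp(q,L,h[:,0]),np.interp(q,L,h[:,1])]
    T=np.roll(p,-1,0)-np.roll(p,1,0); N=np.c_[T[:,1],-T[:,0]]; N/=np.linalg.norm(N,axis=1)[:,None]
    if np.sum(N*(p-p.mean(0)))<0: N=-N
    s=lambda k: map_coordinates(g,(p+k*N)[:,::-1].T,order=1)
    return np.clip(s(-1.2)-s(1.2),0,70).mean()
def fit(cams,model,x0,z0,dx=.012,dz=.012):
    gs=[cv2.GaussianBlur(cv2.cvtColor(c.img,cv2.COLOR_BGR2GRAY).astype(np.float32),(0,0),.7) for c in cams]
    f=lambda v:-sum(score(c,g,model(*v)) for c,g in zip(cams,gs))
    b=[(x0[0]-dx,x0[0]+dx),(x0[1]-dx,x0[1]+dx),(z0-dz,z0+dz+1e-6)]
    r=differential_evolution(f,b,seed=1,popsize=12,maxiter=60,tol=1e-4); return r.x,-r.fun
M={'cyl':lambda x,y,z:[(x,y,.008,.031),(x,y,z,.031)],'disc':lambda x,y,z:[(x,y,z-.005,.031),(x,y,z,.031)],
 'base':lambda x,y,z:[(x,y,0,.048),(x,y,z,.048)],'collar':lambda x,y,z:[(x,y,z,.031)]}
E
cat > m.py <<'E'
from h import *
t=Cam('top');s=Cam('scene')
for n,m,x0,z0 in(('pan','cyl',(.368,.265),.03),('fine','cyl',(.441,.121),.034),('coarse','cyl',(.56,-.051),.040),('lid','disc',(.527,.209),.013),('shaker','base',(.58,.069),.024)):
    v,q=fit([t,s],M[m],x0,z0); vt,qt=fit([t],M[m],x0,v[2],dz=0)
    vs,qs=fit([s],M[m],x0,v[2],dz=0)
    print(n,v.round(4),round(q,1),'top only',vt[:2].round(4),'scene only',vs[:2].round(4))
    for c in(t,s):
        for r in M[m](*v): cv2.polylines(c.img,[c.px(circ(*r)).round().astype(int)],True,(0,0,255),1)
cv2.imwrite('pics/m.png',np.vstack([cv2.resize(t.img[110:300,140:360],(560,380))[:,:],cv2.resize(s.img[155:265,150:410],(560,220))]))
E
python3 m.py
```

```text
pan [0.3671 0.2663 0.0305] 130.8 top only [0.3693 0.2671] scene only [0.3661 0.2646]
fine [0.4399 0.1218 0.0321] 103.1 top only [0.4398 0.119 ] scene only [0.44   0.1225]
coarse [ 0.5599 -0.0501  0.044 ] 95.5 top only [ 0.5599 -0.0515] scene only [ 0.5597 -0.0497]
lid [0.5292 0.2108 0.0123] 133.1 top only [0.5314 0.212 ] scene only [0.528  0.2118]
shaker [0.5844 0.0728 0.0265] 104.8 top only [0.5841 0.0718] scene only [0.5845 0.073 ]
```

View pics/m.png

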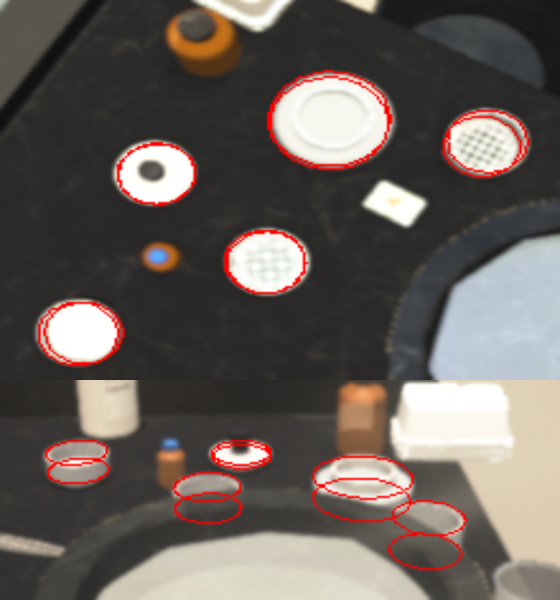

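Coarse is the tall sieve by the bath and the fine one is the low one in the middle. The pan is at left (crop t1 px 92,498), the lid at (182,258), and the shaker at (392,180). The fitted heights match the text to within 0.5–2.5 mm. I'll turn the tool so its closing line runs along world (1,-1) and head for the pan.

>>> servo_tool:
  targets:
    - [[0, 0, -0.118, 0.012, -0.027, 0, 0.085], [0, 0, -0.118, 0.014, -0.026, 0, 0.085], [0, 0, -0.118, 0.017, -0.025, 0, 0.085], [0, 0, -0.118, 0.02, -0.022, 0, 0.085], [0, 0, 0, 0.02, -0.02, 0, 0.085]]

```text
time_s: 0.8
tool_pos: [0.2006, -0.4465, 0.2312]
orientation: [-0.0, 0.923, 0.384, -0.0]
wrist_force: [0.2, -0.6, -0.3]
finger_gap: 0.085
gripper_force: 0.0
```

>>> servo_tool:
  targets:
    - [[0, 0, 0, 0.04, 0, 0, 0.085], [0, 0, 0, 0.04, 0, 0, 0.085], [0, 0, 0, 0.04, 0, 0, 0.085], [0, 0, 0, 0.04, 0, 0, 0.085], [0, 0, 0, 0.04, 0, 0, 0.085]]

```text
time_s: 1.3
tool_pos: [0.343, -0.3054, 0.2315]
orientation: [0.0, 0.924, 0.382, 0.0]
wrist_force: [1.4, -0.6, -0.6]
finger_gap: 0.0853
gripper_force: 0.0
```

>>> servo_tool:
  targets:
    - [[0, 0, 0, 0.04, 0, 0, 0.085], [0, 0, 0, 0.04, 0, 0, 0.085], [0, 0, 0, 0.04, 0, 0, 0.085], [0, 0, 0, 0.04, 0, 0, 0.085], [0, 0, 0, 0.04, 0, 0, 0.085]]

```text
time_s: 1.8
tool_pos: [0.4847, -0.1642, 0.2314]
orientation: [0.0, 0.924, 0.382, 0.0]
wrist_force: [0.2, -1.3, 0.3]
finger_gap: 0.0846
gripper_force: 0.0
```

>>> servo_tool:
  targets:
    - [[0, 0, 0, 0.02, -0.03, 0, 0.085], [0, 0, 0, 0.02, -0.03, 0, 0.085], [0, 0, 0, 0.02, -0.03, 0, 0.085], [0, 0, 0, 0.02, -0.03, 0, 0.085], [0, 0, 0, 0.02, -0.03, 0, 0.085]]

```text
time_s: 2.3
tool_pos: [0.4482, 0.0127, 0.2314]
orientation: [0.0, 0.924, 0.382, 0.0]
wrist_force: [-0.7, 0.6, 0.0]
finger_gap: 0.0851
gripper_force: 0.0
```

>>> servo_tool:
  targets:
    - [[0, 0, 0, 0.0153, -0.0295, 0, 0.085], [0, 0, 0, 0.0153, -0.0295, 0, 0.085], [0, 0, 0, 0.0153, -0.0295, 0, 0.085], [0, 0, 0, 0.0153, -0.0295, 0, 0.085], [0, 0, 0, 0.0153, -0.0295, 0, 0.085]]

```text
time_s: 2.8
tool_pos: [0.3981, 0.171, 0.2315]
orientation: [0.0, 0.924, 0.382, 0.0]
wrist_force: [0.4, 0.3, -0.6]
finger_gap: 0.085
gripper_force: 0.0
```

>>> servo_tool:
  targets:
    - [[0, 0, 0, 0.0153, -0.0295, 0, 0.085], [0, 0, 0, 0.0153, -0.0295, 0.02, 0.085], [0, 0, 0, 0.0153, -0.0295, 0.03, 0.085], [0, 0, 0, 0, 0, 0.04, 0.085], [0, 0, 0, 0, 0, 0.04, 0.085]]

```text
time_s: 3.3
tool_pos: [0.3684, 0.2659, 0.1001]
orientation: [-0.0, 0.924, 0.383, 0.0]
wrist_force: [2.2, -0.2, 1.0]
finger_gap: 0.0848
gripper_force: 0.0
```

>>> servo_tool:
  targets:
    - [[0, 0, 0, 0, 0, 0.03, 0.085], [0, 0, 0, 0, 0, 0.02, 0.085], [0, 0, 0, 0, 0, 0, 0.085]]

```text
time_s: 3.6
tool_pos: [0.3675, 0.2643, 0.0494]
orientation: [0.0, 0.924, 0.382, -0.002]
wrist_force: [-0.5, -0.7, 1.6]
finger_gap: 0.0852
gripper_force: 0.0
```

```bash
python3 - <<'E'
from h import *
o=bot.get_obs();print(o['tool_pos'],o['orientation'],o['joint_positions'].round(3),o['wrist_force'])
t=Cam('top');s=Cam('scene')
cv2.imwrite('pics/g1.png',np.hstack([cv2.resize(t.img[200:340,100:240],(420,420)),cv2.resize(s.img[120:240,130:250],(380,420))][:2]) )
E
```

```text
[0.36749126 0.26432126 0.04941421] [ 6.18636549e-05  9.24084491e-01  3.82183490e-01 -1.90526483e-03] [-0.136  0.484 -0.653  2.145  0.476  0.662 -1.906] [-0.45575577 -0.67514614  1.56717004]
```

View pics/g1.png

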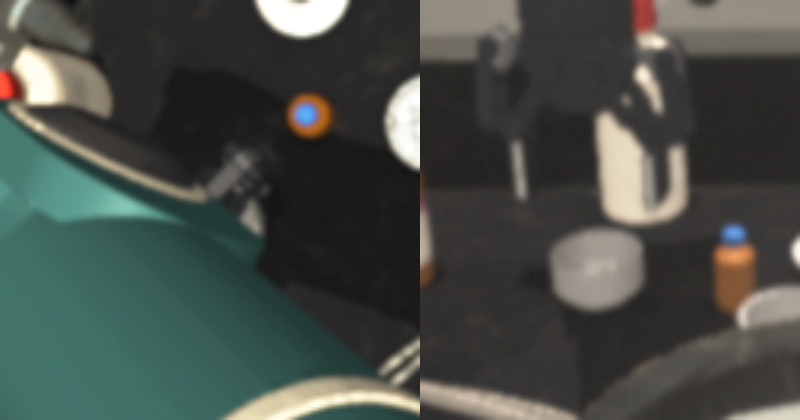

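Left half: the arm hides the pan. Right half (scene): the finger tips at about (520,198) and (655,208) straddle the pan at (597,270). I'll descend gently.

>>> servo_tool:
  targets:
    - [[0, 0, 0, 0, 0, 0.015, 0.085], [0, 0, 0, 0, 0, 0.015, 0.085], [0, 0, 0, 0, 0, 0, 0.085]]

```text
time_s: 4.0
tool_pos: [0.3689, 0.2648, 0.0215]
orientation: [0.0, 0.924, 0.382, 0.0]
wrist_force: [-0.7, 0.2, 0.9]
finger_gap: 0.085
gripper_force: 0.0
```

>>> servo_tool:
  targets:
    - [[0, 0, 0, 0, 0, 0.01, 0.085], [0, 0, 0, 0, 0, 0.009, 0.085], [0, 0, 0, 0, 0, 0, 0.085], [0, 0, 0, 0, 0, 0, 0.04], [0, 0, 0, 0, 0, 0, 0.04]]

```text
time_s: 4.5
tool_pos: [0.3689, 0.2651, 0.0029]
orientation: [0.0, 0.924, 0.382, 0.0]
wrist_force: [-10.8, -8.2, 45.6]
finger_gap: 0.0617
gripper_force: 54.0
```

>>> servo_tool:
  targets:
    - [[0, 0, 0, 0, 0, 0, 0.04], [0, 0, 0, 0, 0, 0, 0.04], [0, 0, 0, 0, 0, 0, 0.04]]

```text
time_s: 4.8
tool_pos: [0.3689, 0.2651, 0.0032]
orientation: [0.0, 0.924, 0.382, 0.0]
wrist_force: [-5.3, -4.4, 20.6]
finger_gap: 0.0611
gripper_force: 60.0
```

>>> servo_tool:
  targets:
    - [[0, 0, 0, 0, 0, -0.01, 0.04], [0, 0, 0, 0, 0, -0.03, 0.04], [0, 0, 0, 0, 0, -0.04, 0.04], [0, 0, 0, 0, 0, -0.04, 0.04], [0, 0, 0, 0, 0, -0.02, 0.04]]

```text
time_s: 5.3
tool_pos: [0.3692, 0.2656, 0.1456]
orientation: [-0.0, 0.924, 0.382, 0.001]
wrist_force: [-0.1, -0.7, -1.6]
finger_gap: 0.0606
gripper_force: 65.5
```

>>> servo_tool:
  targets:
    - [[0, 0, 0, 0.002, 0.02, 0, 0.04], [0, 0, 0, 0.002, 0.03, 0, 0.04], [0, 0, 0, 0.002, 0.03, 0, 0.04], [0, 0, 0, 0.002, 0.03, 0, 0.04], [0, 0, 0, 0.002, 0.03, 0, 0.04]]

```text
time_s: 5.8
tool_pos: [0.4754, 0.1719, 0.1429]
orientation: [-0.0, 0.924, 0.382, 0.0]
wrist_force: [-0.2, -0.1, -1.6]
finger_gap: 0.0606
gripper_force: 65.5
```

>>> servo_tool:
  targets:
    - [[0, 0, 0, 0.002, 0.03, 0, 0.04], [0, 0, 0, 0.002, 0.03, 0, 0.04], [0, 0, 0, 0.002, 0.03, 0, 0.04], [0, 0, 0, 0.001, 0.03, 0, 0.04], [0, 0, 0, 0, 0.02, 0, 0.04]]

```text
time_s: 6.3
tool_pos: [0.5796, 0.0769, 0.1426]
orientation: [-0.0, 0.924, 0.381, 0.0]
wrist_force: [-0.4, 0.8, -0.8]
finger_gap: 0.0609
gripper_force: 65.5
```

>>> servo_tool:
  targets:
    - [[0, 0, 0, 0, 0.008, 0, 0.04], [0, 0, 0, 0, 0, 0.02, 0.04], [0, 0, 0, 0, 0, 0, 0.04]]

```text
time_s: 6.6
tool_pos: [0.5825, 0.0734, 0.1207]
orientation: [-0.001, 0.924, 0.382, -0.001]
wrist_force: [0.1, 0.3, -1.1]
finger_gap: 0.0605
gripper_force: 65.5
```

```bash
cat > v.py <<'E'
import sys
from h import *
# usage: out under_offset height [rim z of the part beneath]
out,u,h,zr=sys.argv[1],*map(float,sys.argv[2:5]); X,Y=.5843,.0727
o=bot.get_obs();p=o['tool_pos'];print(p.round(4),o['wrist_force'].round(1))
t=Cam('top');s=Cam('scene');b=p[2]-u
v,q=fit([s],lambda x,y,z:[(x,y,z-h+.008,.031),(x,y,z,.031)],p[:2],b+h,dx=.008,dz=.006)
print('held fit',v.round(4),q,'expected',p[:2].round(4),round(b+h,4))
for c in(t,s):
    a=c.img.copy()
    for r,k in(((X,Y,zr,.031),(0,255,0)),((X,Y,.024,.048),(255,255,0)),((p[0],p[1],b+h,.031),(0,0,255)),((p[0],p[1],b+.008,.031),(0,0,255))):
        cv2.polylines(a,[(c.px(circ(*r))*8).round().astype(int)],True,k,1,cv2.LINE_AA,3)
    w,hh=c.px([X,Y,.06])[0].astype(int)
    c.o=np.hstack([cv2.resize(m[max(hh-60,0):hh+60,w-60:w+60],(390,390) if c is s else (200,200),interpolation=2) for m in(c.img,a)])
cv2.imwrite(out,s.o)
E
python3 v.py pics/p1.png .003 .030 .038
```

```text
[0.5825 0.0734 0.1207] [ 0.1  0.3 -1.1]
held fit [0.5799 0.0654 0.1508] 31.915785 expected [0.5825 0.0734] 0.1477
```

View pics/p1.png

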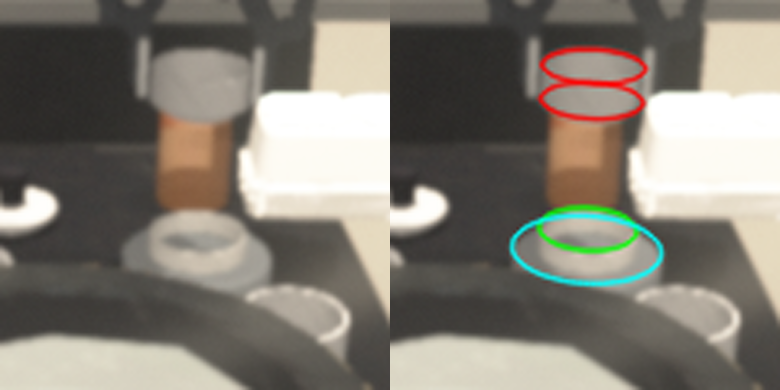

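The held pan sits right on its predicted outline in the scene view (left px 200,85), and the collar rim is at about (198,238). The green ring lies about 1 real pixel high. I'll refine the shaker fit with known heights on the saved first pictures.

```bash
python3 - <<'E'
from h import *
t=Cam('top');s=Cam('scene');t.img=cv2.imread('pics/top0.png');s.img=cv2.imread('pics/scene0.png')
for m,z in(('base',.024),('collar',.038)):
    for n,c in(('both',[t,s]),('top',[t]),('scene',[s])):
        v,q=fit(c,M[m],(.583,.0725),z,dx=.008,dz=0);print(m,n,v[:2].round(4),round(q,1))
B=lambda x,y,z:[(x,y,z,.031)]
E
```

```text
base both [0.5853 0.0729] 102.8
base top [0.5851 0.0708] 70.0
base scene [0.5882 0.0769] 36.6
collar both [0.5821 0.0676] 50.6
collar top [0.591  0.0805] 20.3
collar scene [0.5811 0.068 ] 47.4
```

>>> servo_tool:
  targets:
    - [[0, 0, 0, -0.0007, 0.0028, 0.02, 0.04], [0, 0, 0, 0, 0, 0.03, 0.04], [0, 0, 0, 0, 0, 0.02, 0.04], [0, 0, 0, 0, 0, 0.006, 0.04], [0, 0, 0, 0, 0, 0, 0.04]]

```text
time_s: 7.3
tool_pos: [0.5855, 0.0708, 0.0465]
orientation: [-0.0, 0.924, 0.382, -0.0]
wrist_force: [0.3, 0.0, 0.1]
finger_gap: 0.061
gripper_force: 65.5
```

>>> servo_tool:
  targets:
    - [[0, 0, 0, 0, 0, 0.003, 0.04], [0, 0, 0, 0, 0, 0.003, 0.04], [0, 0, 0, 0, 0, 0, 0.04]]

```text
time_s: 7.6
tool_pos: [0.5857, 0.0704, 0.0406]
orientation: [0.0, 0.924, 0.382, 0.0]
wrist_force: [-0.5, -0.2, -0.8]
finger_gap: 0.0612
gripper_force: 65.5
```

>>> servo_tool:
  targets:
    - [[0, 0, 0, 0, 0, 0.003, 0.04], [0, 0, 0, 0, 0, 0.002, 0.04], [0, 0, 0, 0, 0, 0, 0.04]]

```text
time_s: 7.9
tool_pos: [0.5854, 0.0704, 0.035]
orientation: [-0.0, 0.924, 0.382, -0.0]
wrist_force: [-0.3, -0.5, -2.2]
finger_gap: 0.061
gripper_force: 65.5
```

>>> servo_tool:
  targets:
    - [[0, 0, 0, 0, 0, 0.0015, 0.04], [0, 0, 0, 0, 0, 0.0015, 0.04], [0, 0, 0, 0, 0, 0, 0.04]]

```text
time_s: 8.2
tool_pos: [0.5857, 0.0705, 0.0332]
orientation: [0.0, 0.924, 0.382, 0.0]
wrist_force: [-7.6, -2.4, 19.4]
finger_gap: 0.0605
gripper_force: 67.4
```

>>> servo_tool:
  targets:
    - [[0, 0, 0, 0, 0, 0, 0.07], [0, 0, 0, 0, 0, 0, 0.08], [0, 0, 0, 0, 0, 0, 0.085], [0, 0, 0, 0, 0, -0.01, 0.085], [0, 0, 0, 0, 0, -0.03, 0.085]]

```text
time_s: 8.7
tool_pos: [0.5842, 0.0703, 0.0712]
orientation: [-0.001, 0.924, 0.382, -0.002]
wrist_force: [0.2, -0.8, 0.7]
finger_gap: 0.0851
gripper_force: 0.0
```

>>> servo_tool:
  targets:
    - [[0, 0, 0, 0, 0, -0.04, 0.085], [0, 0, 0, 0, 0, -0.03, 0.085], [0, 0, 0, 0, -0.03, -0.01, 0.085], [0, 0, 0, 0, -0.03, 0, 0.085], [0, 0, 0, 0, -0.03, 0, 0.085]]

```text
time_s: 9.2
tool_pos: [0.5214, 0.1349, 0.1534]
orientation: [0.0, 0.924, 0.382, 0.001]
wrist_force: [0.2, 0.2, -0.8]
finger_gap: 0.085
gripper_force: 0.0
```

>>> servo_tool:
  targets:
    - [[0, 0, 0, 0, -0.03, 0, 0.085], [0, 0, 0, 0, -0.03, 0, 0.085], [0, 0, 0, 0, -0.03, 0, 0.085]]

```text
time_s: 9.5
tool_pos: [0.4576, 0.1987, 0.1529]
orientation: [0.0, 0.924, 0.382, 0.0]
wrist_force: [1.0, 0.3, -0.1]
finger_gap: 0.0853
gripper_force: 0.0
```

```bash
python3 - <<'E'
from h import *
print(bot.get_obs()['tool_pos'])
t=Cam('top');s=Cam('scene')
m=lambda x,y,z:[(x,y,.038,.031),(x,y,z,.031)]
for n,c in(('both',[t,s]),('scene',[s]),('top',[t])):
    v,q=fit(c,m,(.5856,.0705),.060,dx=.008,dz=.004);print('pan',n,v.round(4),round(q,1))
a,b=[cv2.resize(i,(390,390),interpolation=2) for i in(t.img[110:240,200:330],s.img[140:260,260:380])]
cv2.imwrite('pics/p2.png',np.hstack([a,b]))
E
```

```text
[0.4575795  0.19874295 0.15294637]
pan both [0.5917 0.0785 0.0566] 60.4
pan scene [0.5891 0.0785 0.0571] 28.0
pan top [0.5915 0.0728 0.064 ] 42.2
```

View pics/p2.png

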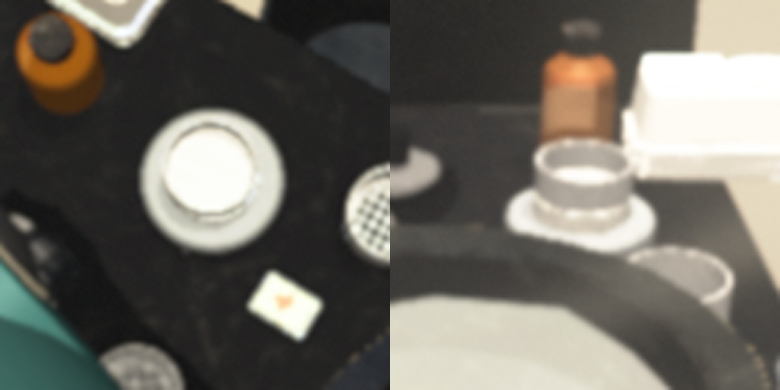

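The pan sits upright in the collar and is centred: in the right half its rim spans x 535–635 against 538–632 for the collar. Next is the fine sieve.

>>> servo_tool:
  targets:
    - [[0, 0, 0, -0.0227, 0.0143, 0, 0.085], [0, 0, 0, -0.0225, 0.0142, 0, 0.085], [0, 0, 0, -0.0225, 0.0143, 0, 0.085], [0, 0, 0, 0, 0, 0.02, 0.085], [0, 0, 0, 0, 0, 0, 0.085]]

```text
time_s: 10.1
tool_pos: [0.4403, 0.1186, 0.1315]
orientation: [-0.0, 0.924, 0.381, -0.001]
wrist_force: [-0.5, -0.8, 0.1]
finger_gap: 0.0852
gripper_force: 0.0
```

>>> servo_tool:
  targets:
    - [[0, 0, 0, 0, 0, 0.03, 0.085], [0, 0, 0, 0, 0, 0.03, 0.085], [0, 0, 0, 0, 0, 0.02, 0.085], [0, 0, 0, 0, 0, 0.01, 0.085], [0, 0, 0, 0, 0, 0, 0.085]]

```text
time_s: 10.6
tool_pos: [0.4406, 0.1203, 0.0421]
orientation: [-0.0, 0.924, 0.382, -0.001]
wrist_force: [-0.9, 0.5, 0.2]
finger_gap: 0.0848
gripper_force: 0.0
```

>>> servo_tool:
  targets:
    - [[0, 0, 0, 0, 0, 0.015, 0.085], [0, 0, 0, 0, 0, 0.014, 0.085], [0, 0, 0, 0, 0, 0.01, 0.085], [0, 0, 0, 0, 0, 0, 0.085], [0, 0, 0, 0, 0, 0, 0.05]]

```text
time_s: 11.1
tool_pos: [0.4407, 0.12, 0.0032]
orientation: [-0.0, 0.924, 0.382, -0.0]
wrist_force: [-0.0, -0.5, 0.5]
finger_gap: 0.0725
gripper_force: 0.0
```

>>> servo_tool:
  targets:
    - [[0, 0, 0, 0, 0, 0, 0.04], [0, 0, 0, 0, 0, 0, 0.04], [0, 0, 0, 0, 0, 0, 0.04], [0, 0, 0, 0, 0, -0.001, 0.04], [0, 0, 0, 0, 0, 0, 0.04]]

```text
time_s: 11.6
tool_pos: [0.441, 0.1198, 0.0047]
orientation: [0.0, 0.924, 0.382, 0.0]
wrist_force: [-0.1, 0.3, -1.6]
finger_gap: 0.0593
gripper_force: 64.6
```

>>> servo_tool:
  targets:
    - [[0, 0, 0, 0, 0, -0.01, 0.04], [0, 0, 0, 0, 0, -0.03, 0.04], [0, 0, 0, 0, 0, -0.04, 0.04], [0, 0, 0, 0, 0, -0.03, 0.04], [0, 0, 0, 0, 0, -0.006, 0.04]]

```text
time_s: 12.1
tool_pos: [0.442, 0.1202, 0.1237]
orientation: [0.001, 0.924, 0.382, 0.002]
wrist_force: [0.5, 0.5, -2.0]
finger_gap: 0.0591
gripper_force: 65.3
```

>>> servo_tool:
  targets:
    - [[0, 0, 0, 0.0134, 0.0274, 0, 0.04], [0, 0, 0, 0.0134, 0.0274, 0, 0.04], [0, 0, 0, 0.0134, 0.0274, 0, 0.04], [0, 0, 0, 0.0134, 0.0274, 0, 0.04], [0, 0, 0, 0.0134, 0.0274, 0, 0.04]]

```text
time_s: 12.6
tool_pos: [0.5857, 0.0695, 0.1199]
orientation: [-0.0, 0.924, 0.382, -0.0]
wrist_force: [-0.1, 0.5, -0.9]
finger_gap: 0.0599
gripper_force: 65.3
```

>>> servo_tool:
  targets:
    - [[0, 0, 0, 0, 0, 0, 0.04], [0, 0, 0, 0, 0, 0, 0.04]]

```text
time_s: 12.8
tool_pos: [0.5846, 0.0701, 0.1196]
orientation: [-0.0, 0.924, 0.382, -0.001]
wrist_force: [-0.6, 0.6, -0.9]
finger_gap: 0.0596
gripper_force: 65.2
```

```bash
sed -i 's/X,Y=.*/X,Y=.5856,.0705/' v.py; python3 v.py pics/p3.png .0045 .032 .060
```

```text
[0.5846 0.0701 0.1196] [-0.6  0.6 -0.9]
held fit [0.5766 0.0731 0.1477] 33.17742156982422 expected [0.5846 0.0701] 0.1471
```

View pics/p3.png

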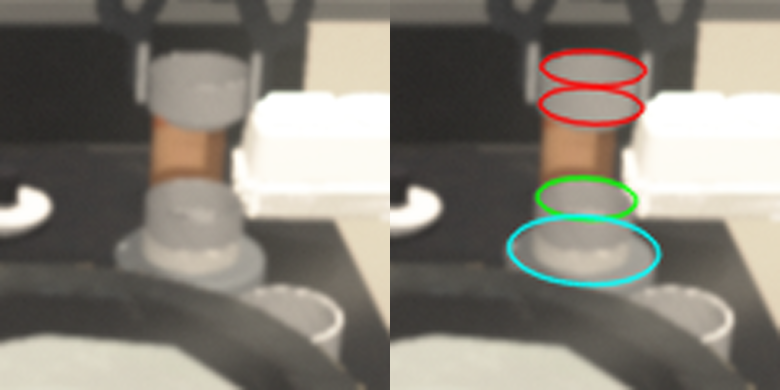

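>>> servo_tool:
  targets:
    - [[0, 0, 0, 0.0015, 0, 0.02, 0.04], [0, 0, 0, 0, 0, 0.02, 0.04], [0, 0, 0, 0, 0, 0.01, 0.04], [0, 0, 0, 0, 0, 0, 0.04]]

```text
time_s: 13.3
tool_pos: [0.5849, 0.0713, 0.0693]
orientation: [-0.0, 0.924, 0.382, -0.001]
wrist_force: [-0.5, 0.1, -0.8]
finger_gap: 0.0599
gripper_force: 65.2
```

>>> servo_tool:
  targets:
    - [[0, 0, 0, 0, 0, 0.003, 0.04], [0, 0, 0, 0, 0, 0.003, 0.04], [0, 0, 0, 0, 0, 0.002, 0.04], [0, 0, 0, 0, 0, 0, 0.04]]

```text
time_s: 13.7
tool_pos: [0.586, 0.0711, 0.0623]
orientation: [0.0, 0.924, 0.382, -0.0]
wrist_force: [1.0, 0.9, -2.4]
finger_gap: 0.0593
gripper_force: 65.2
```

>>> servo_tool:
  targets:
    - [[0, 0, 0, 0, 0, 0.002, 0.04], [0, 0, 0, 0, 0, 0.001, 0.04], [0, 0, 0, 0, 0, 0, 0.04]]

```text
time_s: 14.0
tool_pos: [0.5859, 0.0712, 0.0592]
orientation: [-0.0, 0.924, 0.382, -0.0]
wrist_force: [-0.1, 0.2, -1.3]
finger_gap: 0.0595
gripper_force: 65.2
```

>>> servo_tool:
  targets:
    - [[0, 0, 0, 0, 0, 0.001, 0.04], [0, 0, 0, 0, 0, 0.001, 0.04], [0, 0, 0, 0, 0, 0, 0.04]]

```text
time_s: 14.3
tool_pos: [0.5859, 0.0712, 0.0571]
orientation: [-0.0, 0.924, 0.382, -0.0]
wrist_force: [-0.5, 0.3, -0.8]
finger_gap: 0.0593
gripper_force: 65.2
```

>>> servo_tool:
  targets:
    - [[0, 0, 0, 0, 0, 0.001, 0.04], [0, 0, 0, 0, 0, 0, 0.04]]

```text
time_s: 14.5
tool_pos: [0.586, 0.0712, 0.0562]
orientation: [-0.0, 0.924, 0.382, -0.0]
wrist_force: [0.5, -0.6, -1.5]
finger_gap: 0.0595
gripper_force: 65.4
```

>>> servo_tool:
  targets:
    - [[0, 0, 0, 0, 0, 0.001, 0.04], [0, 0, 0, 0, 0, 0, 0.04]]

```text
time_s: 14.7
tool_pos: [0.5861, 0.0712, 0.056]
orientation: [0.0, 0.924, 0.382, 0.0]
wrist_force: [-5.4, -1.4, 14.0]
finger_gap: 0.0598
gripper_force: 67.0
```

>>> servo_tool:
  targets:
    - [[0, 0, 0, 0, 0, 0.0005, 0.04], [0, 0, 0, 0, 0, 0, 0.04]]

```text
time_s: 14.9
tool_pos: [0.5862, 0.0712, 0.056]
orientation: [0.0, 0.924, 0.382, 0.0]
wrist_force: [-9.2, -2.8, 22.1]
finger_gap: 0.0596
gripper_force: 67.9
```

>>> servo_tool:
  targets:
    - [[0, 0, 0, 0, 0, -0.0005, 0.07], [0, 0, 0, 0, 0, 0, 0.08], [0, 0, 0, 0, 0, 0, 0.085], [0, 0, 0, 0, 0, -0.01, 0.085], [0, 0, 0, 0, 0, -0.03, 0.085]]

```text
time_s: 15.4
tool_pos: [0.5846, 0.071, 0.0942]
orientation: [-0.001, 0.924, 0.382, -0.002]
wrist_force: [-0.9, -0.2, 0.1]
finger_gap: 0.0848
gripper_force: 0.0
```

>>> servo_tool:
  targets:
    - [[0, 0, 0, 0, 0, -0.04, 0.085], [0, 0, 0, 0, 0, -0.02, 0.085], [0, 0, 0, -0.0209, 0.0136, 0, 0.085], [0, 0, 0, -0.0209, 0.0136, 0, 0.085], [0, 0, 0, -0.0209, 0.0136, 0, 0.085]]

```text
time_s: 15.9
tool_pos: [0.5702, -0.0027, 0.1561]
orientation: [0.0, 0.924, 0.382, 0.0]
wrist_force: [0.5, -0.1, -0.8]
finger_gap: 0.0845
gripper_force: 0.0
```

>>> servo_tool:
  targets:
    - [[0, 0, 0, -0.0209, 0.0136, 0, 0.085], [0, 0, 0, -0.0209, 0.0136, 0, 0.085], [0, 0, 0, 0, 0, 0.03, 0.085], [0, 0, 0, 0, 0, 0, 0.085]]

```text
time_s: 16.3
tool_pos: [0.5584, -0.0515, 0.1234]
orientation: [-0.001, 0.924, 0.381, -0.002]
wrist_force: [-2.0, 0.3, -0.6]
finger_gap: 0.085
gripper_force: 0.0
```

>>> servo_tool:
  targets:
    - [[0, 0, 0, 0, 0, 0.03, 0.085], [0, 0, 0, 0, 0, 0.03, 0.085], [0, 0, 0, 0, 0, 0, 0.085]]

```text
time_s: 16.6
tool_pos: [0.5585, -0.0499, 0.0636]
orientation: [-0.001, 0.924, 0.382, -0.002]
wrist_force: [0.4, -0.5, 0.5]
finger_gap: 0.0847
gripper_force: 0.0
```

>>> servo_tool:
  targets:
    - [[0, 0, 0, 0, 0.001, 0.02, 0.085], [0, 0, 0, 0, 0, 0.02, 0.085], [0, 0, 0, 0, 0, 0.011, 0.085], [0, 0, 0, 0, 0, 0, 0.085], [0, 0, 0, 0, 0, 0, 0.05]]

```text
time_s: 17.1
tool_pos: [0.5613, -0.0512, 0.0156]
orientation: [0.0, 0.924, 0.382, 0.0]
wrist_force: [-0.6, 0.3, 0.3]
finger_gap: 0.0733
gripper_force: 0.0
```

>>> servo_tool:
  targets:
    - [[0, 0, 0, 0, 0, 0, 0.04], [0, 0, 0, 0, 0, 0, 0.04], [0, 0, 0, 0, 0, 0, 0.04], [0, 0, 0, 0, 0, -0.001, 0.04], [0, 0, 0, 0, 0, 0, 0.04]]

```text
time_s: 17.6
tool_pos: [0.5613, -0.0515, 0.0164]
orientation: [0.0, 0.924, 0.382, 0.001]
wrist_force: [-3.2, 0.1, 11.9]
finger_gap: 0.0609
gripper_force: 66.2
```

>>> servo_tool:
  targets:
    - [[0, 0, 0, 0, 0, -0.01, 0.04], [0, 0, 0, 0, 0, -0.03, 0.04], [0, 0, 0, 0, 0, -0.04, 0.04], [0, 0, 0, 0, 0, -0.04, 0.04], [0, 0, 0, 0, 0, -0.025, 0.04]]

```text
time_s: 18.1
tool_pos: [0.5613, -0.0512, 0.1638]
orientation: [0.001, 0.924, 0.382, 0.001]
wrist_force: [-0.0, -1.1, -1.7]
finger_gap: 0.061
gripper_force: 65.6
```

>>> servo_tool:
  targets:
    - [[0, 0, 0, 0.0208, -0.0139, 0, 0.04], [0, 0, 0, 0.0208, -0.0138, 0, 0.04], [0, 0, 0, 0.0209, -0.0139, 0, 0.04], [0, 0, 0, 0.0208, -0.0138, 0, 0.04], [0, 0, 0, 0.0209, -0.0139, 0, 0.04]]

```text
time_s: 18.6
tool_pos: [0.5856, 0.0722, 0.1611]
orientation: [0.0, 0.924, 0.382, 0.0]
wrist_force: [0.5, 0.4, -1.2]
finger_gap: 0.0609
gripper_force: 65.6
```

>>> servo_tool:
  targets:
    - [[0, 0, 0, 0, 0, 0, 0.04], [0, 0, 0, 0, 0, 0, 0.04]]

```text
time_s: 18.8
tool_pos: [0.5854, 0.0715, 0.1607]
orientation: [-0.0, 0.924, 0.382, -0.0]
wrist_force: [-0.3, -1.5, -2.5]
finger_gap: 0.0609
gripper_force: 65.6
```

```bash
sed -i 's/X,Y=.*/X,Y=.5860,.0712/;s/hh-60,0):hh+60/hh-85,0):hh+35/' v.py; python3 v.py pics/p4.png .0165 .044 .084
```

```text
[0.5854 0.0715 0.1607] [-0.3 -1.5 -2.5]
held fit [0.5843 0.0635 0.1867] 23.54085 expected [0.5854 0.0715] 0.1882
```

View pics/p4.png

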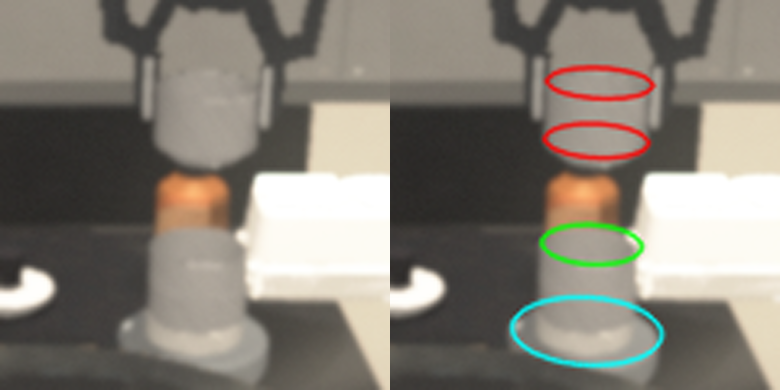

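The pan and fine sieve form one straight column (px x 148–246, top about y 228), and the coarse sieve hangs level above at (205,115). Lowering now.

>>> servo_tool:
  targets:
    - [[0, 0, 0, 0, 0, 0.02, 0.04], [0, 0, 0, 0, 0, 0.02, 0.04], [0, 0, 0, 0, 0, 0.012, 0.04], [0, 0, 0, 0, 0, 0.003, 0.04], [0, 0, 0, 0, 0, 0, 0.04]]

```text
time_s: 19.4
tool_pos: [0.5856, 0.0709, 0.1054]
orientation: [-0.0, 0.924, 0.382, -0.0]
wrist_force: [0.7, -0.0, -0.7]
finger_gap: 0.0609
gripper_force: 65.6
```

>>> servo_tool:
  targets:
    - [[0, 0, 0, 0, 0, 0.003, 0.04], [0, 0, 0, 0, 0, 0.003, 0.04], [0, 0, 0, 0, 0, 0.002, 0.04], [0, 0, 0, 0, 0, 0, 0.04]]

```text
time_s: 19.8
tool_pos: [0.5855, 0.0712, 0.0972]
orientation: [-0.0, 0.924, 0.382, -0.0]
wrist_force: [-0.1, 0.4, -1.3]
finger_gap: 0.0606
gripper_force: 65.6
```

>>> servo_tool:
  targets:
    - [[0, 0, 0, 0, 0, 0.002, 0.04], [0, 0, 0, 0, 0, 0.001, 0.04], [0, 0, 0, 0, 0, 0, 0.04]]

```text
time_s: 20.1
tool_pos: [0.5855, 0.0712, 0.0941]
orientation: [-0.0, 0.924, 0.382, -0.0]
wrist_force: [0.4, 0.2, -1.3]
finger_gap: 0.061
gripper_force: 65.6
```

>>> servo_tool:
  targets:
    - [[0, 0, 0, 0, 0, 0.001, 0.04], [0, 0, 0, 0, 0, 0, 0.04]]

```text
time_s: 20.3
tool_pos: [0.5855, 0.0712, 0.0932]
orientation: [-0.0, 0.924, 0.382, -0.0]
wrist_force: [-0.3, 0.2, -1.1]
finger_gap: 0.061
gripper_force: 65.6
```

>>> servo_tool:
  targets:
    - [[0, 0, 0, 0, 0, 0.001, 0.04], [0, 0, 0, 0, 0, 0, 0.04]]

```text
time_s: 20.5
tool_pos: [0.5857, 0.0712, 0.0924]
orientation: [0.0, 0.924, 0.382, 0.0]
wrist_force: [-0.4, -0.3, 1.0]
finger_gap: 0.0609
gripper_force: 65.9
```

>>> servo_tool:
  targets:
    - [[0, 0, 0, 0, 0, 0.0007, 0.04], [0, 0, 0, 0, 0, 0, 0.04]]

```text
time_s: 20.7
tool_pos: [0.5858, 0.0713, 0.0922]
orientation: [0.0, 0.924, 0.382, 0.0]
wrist_force: [-4.4, -1.0, 11.5]
finger_gap: 0.0608
gripper_force: 66.8
```

>>> servo_tool:
  targets:
    - [[0, 0, 0, 0, 0, 0, 0.07], [0, 0, 0, 0, 0, 0, 0.08], [0, 0, 0, 0, 0, 0, 0.085], [0, 0, 0, 0, 0, -0.01, 0.085], [0, 0, 0, 0, 0, -0.03, 0.085]]

```text
time_s: 21.2
tool_pos: [0.5843, 0.071, 0.1305]
orientation: [-0.001, 0.924, 0.382, -0.002]
wrist_force: [0.1, -0.7, 0.2]
finger_gap: 0.0849
gripper_force: 0.0
```

>>> servo_tool:
  targets:
    - [[0, 0, 0, 0, 0, -0.04, 0.085], [0, 0, 0, 0, 0, -0.01, 0.085], [0, 0, 0, 0.012, -0.0277, 0, 0.07], [0, 0, 0, 0.012, -0.0277, 0, 0.06], [0, 0, 0, 0.012, -0.0277, 0, 0.06]]

```text
time_s: 21.7
tool_pos: [0.552, 0.1563, 0.1821]
orientation: [0.0, 0.924, 0.382, 0.0]
wrist_force: [1.2, 0.8, 0.8]
finger_gap: 0.06
gripper_force: 0.0
```

>>> servo_tool:
  targets:
    - [[0, 0, 0, 0.012, -0.0277, 0, 0.06], [0, 0, 0, 0.0118, -0.0278, 0, 0.06], [0, 0, 0, 0, 0, 0.03, 0.06], [0, 0, 0, 0, 0, 0.03, 0.06], [0, 0, 0, 0, 0, 0, 0.06]]

```text
time_s: 22.2
tool_pos: [0.5284, 0.2109, 0.119]
orientation: [-0.0, 0.924, 0.382, -0.002]
wrist_force: [-0.1, -0.5, 0.3]
finger_gap: 0.0599
gripper_force: 0.0
```

```bash
python3 - <<'E'
from h import *
p=bot.get_obs()['tool_pos'];print(p)
t=Cam('top');s=Cam('scene')
v,q=fit([s],M['disc'],(.53,.2115),.013,dx=.01,dz=0);print('lid scene',v.round(4),round(q,1))
v,q=fit([t,s],M['disc'],(.53,.2115),.013,dx=.01,dz=0);print('lid both',v.round(4),round(q,1))
s2=s.img.copy()
for x,y,z,r in((.530,.2115,.013,.031),(.530,.2115,.040,.011),(*p,.002)): cv2.polylines(s2,[(s.px(circ(x,y,z,r))*8).round().astype(int)],True,(0,0,255),1,cv2.LINE_AA,3)
cv2.imwrite('pics/p5.png',np.hstack([cv2.resize(s.img[90:220,200:330],(390,390)),cv2.resize(s2[90:220,200:330],(390,390))]))
cv2.imwrite('pics/p5s.png',s.img);cv2.imwrite('pics/p5t.png',t.img)
E
```

```text
[0.52840683 0.21085191 0.1189889 ]
lid scene [0.5267 0.2084 0.013 ] 57.9
lid both [0.5267 0.2084 0.013 ] 58.4
```

View pics/p5.png

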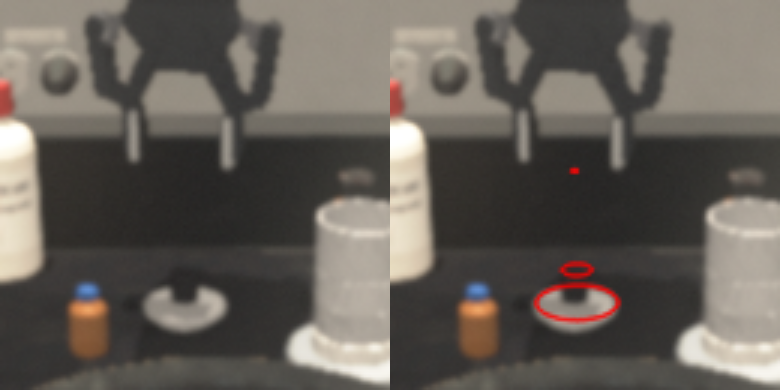

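The lid's knob is at (185,285) in the left half, with the finger tips centred above it at about x 180. The outlines agree to within about 2 px, so I'll descend and grip the knob.

>>> servo_tool:
  targets:
    - [[0, 0, 0, 0, 0, 0.03, 0.06], [0, 0, 0, 0, 0, 0.03, 0.06], [0, 0, 0, 0, 0, 0.025, 0.06], [0, 0, 0, 0, 0, 0.013, 0.06], [0, 0, 0, 0, 0, 0, 0.06]]

```text
time_s: 22.8
tool_pos: [0.5302, 0.2115, 0.0236]
orientation: [-0.0, 0.924, 0.382, -0.0]
wrist_force: [-0.3, -0.1, 0.0]
finger_gap: 0.0598
gripper_force: 0.0
```

>>> servo_tool:
  targets:
    - [[0, 0, 0, 0, 0, 0.006, 0.06], [0, 0, 0, 0, 0, 0, 0.06], [0, 0, 0, 0, 0, 0, 0.04], [0, 0, 0, 0, 0, 0, 0.03]]

```text
time_s: 23.2
tool_pos: [0.5304, 0.2117, 0.0183]
orientation: [0.0, 0.924, 0.382, 0.0]
wrist_force: [0.4, -0.3, -0.4]
finger_gap: 0.0318
gripper_force: 0.0
```

>>> servo_tool:
  targets:
    - [[0, 0, 0, 0, 0, 0, 0.015], [0, 0, 0, 0, 0, 0, 0.01], [0, 0, 0, 0, 0, 0, 0.01], [0, 0, 0, 0, 0, 0, 0.01], [0, 0, 0, 0, 0, 0, 0.01]]

```text
time_s: 23.7
tool_pos: [0.5304, 0.2116, 0.0183]
orientation: [0.0, 0.924, 0.382, 0.0]
wrist_force: [-1.3, -1.1, 8.3]
finger_gap: 0.0199
gripper_force: 58.3
```

>>> servo_tool:
  targets:
    - [[0, 0, 0, 0, 0, -0.01, 0.01], [0, 0, 0, 0, 0, -0.03, 0.01], [0, 0, 0, 0, 0, -0.04, 0.01], [0, 0, 0, 0, 0, -0.04, 0.01], [0, 0, 0, 0, 0, -0.04, 0.01]]

```text
time_s: 24.2
tool_pos: [0.5297, 0.2116, 0.1798]
orientation: [-0.0, 0.924, 0.382, 0.0]
wrist_force: [0.9, 0.1, -0.6]
finger_gap: 0.0201
gripper_force: 58.8
```

>>> servo_tool:
  targets:
    - [[0, 0, 0, -0.012, 0.0277, -0.005, 0.01], [0, 0, 0, -0.012, 0.0277, 0, 0.01], [0, 0, 0, -0.012, 0.0277, 0, 0.01], [0, 0, 0, -0.012, 0.0277, 0, 0.01], [0, 0, 0, -0.012, 0.0277, 0, 0.01]]

```text
time_s: 24.7
tool_pos: [0.5856, 0.07, 0.1833]
orientation: [0.0, 0.924, 0.382, 0.0]
wrist_force: [-0.0, 0.7, -1.9]
finger_gap: 0.0201
gripper_force: 58.8
```

>>> servo_tool:
  targets:
    - [[0, 0, 0, 0, 0, 0, 0.01], [0, 0, 0, 0, 0, 0, 0.01]]

```text
time_s: 24.9
tool_pos: [0.5853, 0.0709, 0.183]
orientation: [-0.0, 0.924, 0.382, 0.0]
wrist_force: [-0.2, 0.8, -2.1]
finger_gap: 0.0199
gripper_force: 58.9
```

```bash
sed -i 's/X,Y=.*/X,Y=.5857,.0712/;s/hh-85,0):hh+35/hh-90,0):hh+30/' v.py; python3 v.py pics/p6.png .0183 .013 .120
```

```text
[0.5853 0.0709 0.183 ] [-0.2  0.8 -2.1]
held fit [0.5896 0.0788 0.1717] 33.02781 expected [0.5853 0.0709] 0.1777
```

View pics/p6.png

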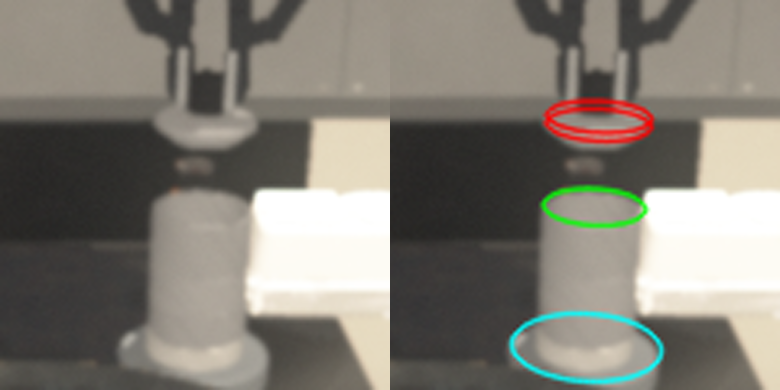

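The lid is held level, centred at x 205 over the stack's top at x 201, and both show the same offset from the overlay. Lowering.

>>> servo_tool:
  targets:
    - [[0, 0, 0, 0, 0, 0.02, 0.01], [0, 0, 0, 0, 0, 0.015, 0.01], [0, 0, 0, 0, 0, 0.005, 0.01], [0, 0, 0, 0, 0, 0, 0.01]]

```text
time_s: 25.4
tool_pos: [0.5848, 0.0716, 0.1419]
orientation: [-0.0, 0.924, 0.382, -0.001]
wrist_force: [1.6, 0.0, -1.1]
finger_gap: 0.02
gripper_force: 58.9
```

>>> servo_tool:
  targets:
    - [[0, 0, 0, 0, 0, 0.003, 0.01], [0, 0, 0, 0, 0, 0.003, 0.01], [0, 0, 0, 0, 0, 0.002, 0.01], [0, 0, 0, 0, 0, 0, 0.01]]

```text
time_s: 25.8
tool_pos: [0.5853, 0.0711, 0.1345]
orientation: [-0.0, 0.924, 0.382, -0.0]
wrist_force: [0.4, -0.0, -0.7]
finger_gap: 0.0195
gripper_force: 58.9
```

>>> servo_tool:
  targets:
    - [[0, 0, 0, 0, 0, 0.002, 0.01], [0, 0, 0, 0, 0, 0.001, 0.01], [0, 0, 0, 0, 0, 0, 0.01]]

```text
time_s: 26.1
tool_pos: [0.5853, 0.0711, 0.1315]
orientation: [-0.0, 0.924, 0.382, -0.0]
wrist_force: [-0.1, 0.8, -1.9]
finger_gap: 0.0199
gripper_force: 58.9
```

>>> servo_tool:
  targets:
    - [[0, 0, 0, 0, 0, 0.001, 0.01], [0, 0, 0, 0, 0, 0, 0.01]]

```text
time_s: 26.3
tool_pos: [0.5853, 0.0711, 0.1305]
orientation: [-0.0, 0.924, 0.382, -0.0]
wrist_force: [-0.6, -0.4, -0.9]
finger_gap: 0.0199
gripper_force: 58.9
```

>>> servo_tool:
  targets:
    - [[0, 0, 0, 0, 0, 0.0007, 0.01], [0, 0, 0, 0, 0, 0, 0.01]]

```text
time_s: 26.5
tool_pos: [0.5856, 0.0712, 0.1303]
orientation: [0.0, 0.924, 0.382, 0.0]
wrist_force: [-1.7, -0.0, 4.1]
finger_gap: 0.0195
gripper_force: 59.5
```

Contact came at the expected height (0.1303). I'll release, back away and check.

>>> servo_tool:
  targets:
    - [[0, 0, 0, 0, 0, 0, 0.03], [0, 0, 0, 0, 0, 0, 0.05], [0, 0, 0, 0, 0, 0, 0.06], [0, 0, 0, 0, 0, -0.01, 0.06], [0, 0, 0, 0, 0, -0.03, 0.06]]

```text
time_s: 27.0
tool_pos: [0.5842, 0.0709, 0.1688]
orientation: [-0.001, 0.924, 0.382, -0.002]
wrist_force: [0.4, -1.4, 0.9]
finger_gap: 0.0601
gripper_force: 0.0
```

>>> servo_tool:
  targets:
    - [[0, 0, 0, 0, 0, -0.04, 0.06], [0, 0, 0, 0, 0, -0.03, 0.06], [0, 0, 0, -0.02, -0.03, 0, 0.06], [0, 0, 0, -0.02, -0.03, 0, 0.06], [0, 0, 0, -0.02, -0.03, 0, 0.06]]

```text
time_s: 27.5
tool_pos: [0.4781, 0.0929, 0.2404]
orientation: [0.0, 0.924, 0.382, 0.0]
wrist_force: [-0.4, 0.5, 0.0]
finger_gap: 0.0599
gripper_force: 0.0
```

>>> servo_tool:
  targets:
    - [[0, 0, 0, -0.02, -0.03, 0, 0.06], [0, 0, 0, -0.02, -0.03, 0, 0.06], [0, 0, 0, -0.02, -0.03, 0, 0.06], [0, 0, 0, 0, 0, 0, 0.06], [0, 0, 0, 0, 0, 0, 0.06]]

```text
time_s: 28.0
tool_pos: [0.3734, 0.1139, 0.2407]
orientation: [0.001, 0.924, 0.382, 0.001]
wrist_force: [0.1, -0.8, 1.3]
finger_gap: 0.0603
gripper_force: 0.0
```

```bash
python3 - <<'E'
from h import *
p=bot.get_obs();print(p['tool_pos'],p['wrist_force'])
t=Cam('top');s=Cam('scene')
P=np.array([[.585,.071,.125],[.441,.2,.05],[.501,.019,.01],[.649,.165,.105]]);print(t.px(P).round(),s.px(P).round())
v,q=fit([t,s],lambda x,y,z:[(x,y,z-.005,.031),(x,y,z,.031)],(.585,.071),.125,dx=.01,dz=.008);print(v.round(4),q)
cv2.imwrite('pics/e.png',np.hstack([cv2.resize(t.img[90:260,175:345],(390,390),interpolation=2),cv2.resize(s.img[110:250,210:350],(390,390),interpolation=2)]))
E
```

```text
[0.37338871 0.11388457 0.24074535] [ 0.13323849 -0.75261629  1.27755367]
[[270. 159.]
 [203. 239.]
 [295. 211.]
 [220. 127.]] [[321. 159.]
 [228. 186.]
 [300. 232.]
 [318. 149.]]
[0.5854 0.0719 0.1262] 108.3931884765625
```

View pics/e.png

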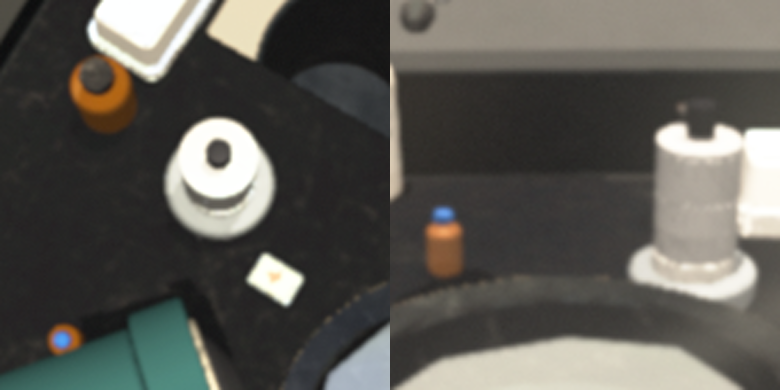

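The finished column is straight, with the lid at (218,155) on the left and (700,140) on the right. Its disc top fits at z 0.126 against an expected 0.125, centred at (0.585, 0.072). The vial, cassette and bottle are where they were. Handing in.

```bash
python3 -c "
from cell import bot
print(bot.hand_in())"
```

```text
the job is handed in; nothing more can be done
None
```

The sieve stack (pan, fine sieve, coarse sieve, lid) is built upright on the shaker base and handed in after about 28 s of the 96 s allowed; each part met contact at its seated height, the last pictures show the vial, cassette and bottle unmoved, and the hand-in gave no verdict.

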